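Take the hand weeder out of the tool chest through its hatch

ROBOT

A 6-joint arm with a two-finger parallel gripper is mounted at the origin on the work surface. World frame = base frame: x ahead of the robot, y to its left, z up, the work surface at z = 0. Lengths are in mm, angles in degrees, forces in N, time in s.
With the tool pointing down it reaches from about 300 to 850 mm from the base axis. Payload 4.2 kg.
Tool frame: the origin (TCP) lies midway between the tips of the shut fingers; the grasp point (between the pads) lies 19 mm behind it (env.grasp_offset is the distance from the TCP to the grasp point, in mm); z points along the fingers, y is the line along which they close (so a half turn about z gives the same grasp; the last joint's range is limited). The gripper opens to 91 mm and grips with 3 to 60 N. Pads are 32 mm wide; open, the fingers measure 118 mm over their backs; the gripper's body (76 mm by 178 mm) begins 60 mm behind the grasp point.
Start: joints at [63.942, 18.312, 89.639, -0, 72.044, -1.146], TCP at [242.212, 521.516, 191.276] pointing down, gripper open.
Joint ranges: [-177.97, 177.97], [-48.28, 115.42], [12.27, 149.76], [-77.06, 257.06], [2.81, 150.46], [-146.56, 146.56]. Speed limits (degrees/s): [147.25, 147.25, 180, 180, 180, 180].

INTERFACE

Orientations are given as [roll, pitch, yaw] about the fixed x, y, z axes, in that order (R = Rz(yaw) Ry(pitch) Rx(roll)).
In Python, from workcell import env, optics gives the robot as it stands. The module is installed in compiled form; this text tells all that it offers.
- The arm moves only by the tool send_rows, never from a script. Its argument "targets" is a list that holds one entry, the list of rows, each a list of 7 numbers: the turn, a rotation vector about the world's x, y, z scaled (see below), then the shift along the world's x, y, z scaled (see below), then the closure, from -1 (fully open) to 1 (shut). In form: [[[rx, ry, rz, x, y, z, gripper], ...]]. A call has 1 to 12 rows; each row shifts and turns the commanded pose from where the row before left it; what a row does not reach is not made up. The controller multiplies each number of a shift by 0.2 m and each number of a turn by pi/2 rad. A row lasts 1/10 s, in which the tool goes at most 50 mm and 8.59 degrees, less where a joint would pass 70% of its speed; a pose out of reach is approached as far as the arm can. A call with a number of a shift or a turn outside -1 to 1 is refused whole. A call with a gripper value outside its range is refused whole. The fingers move at their own pace and stop on an object; "grip_force" is the grip in N (left out, the last holds). Time passes only in rows, so rows that do not move let the fingers close. It gives the time, the measured TCP pose, the force, the opening and the grip force at its end, in the units of the state.
- env.state(): the state, without advancing time (a new reading comes with each control period).
- optics.grab_frame(name): name is "side" or "top" or "wrist"; returns (picture, depth): 480x640x3 uint8, red, green, blue; 480x640 float32, mm along the optical axis (not along the pixel's ray), 0 where there is no reading.
- optics.camera_info(name): a dict with "camera_matrix" (3x3 intrinsics, pixels), "R" (3x3) and "t" (3): a world point X has camera coordinates R X + t; the wrist camera has in their place "mount" (4x4, takes a point from camera to tool coordinates, whose origin is the TCP and whose axes are the flange's). Camera axes: x right, y down, z forward; pixel columns grow to the right and rows downward; lengths in mm; the calibration is good to about 2 mm. A picture is of the moment at which its call begins: read the wrist's pose just before it. camera_info takes no time and is no camera call.
- env.job_done(): hands the job in; it is judged then, once.
Trained networks look in the newest picture that a camera, given by its name, has taken for a name from the list of things; names that differ only in an ending like _2 or _b are one class to them, and where a whole thing is asked for, a point or a joint stands for the part that bears it (a point fixed in the world has none). Each returns a list of dicts, best first, with "conf" (0 to 1); they miss things now and then, are a little off and sometimes report something else, mostly with a low value. They report only what shows in the picture. A call takes as long as a camera call.
- optics.silhouettes(camera, name): "mask" (480x640 bool, what is visible of it) and "at" ([column, row] in pixels, amid what is visible of it).
- optics.place_of(camera, name): "at" ([column, row] in pixels: a listed point, or the origin of a listed thing).
The state is a dict: "time_s": time; "qpos": joint angles; "qvel": joint speeds; "effort": joint torques, N m; "ee_pos": TCP position; "ee_rot": TCP orientation; "force": force on the tool from outside, world axes, zero at the start; "torque": the same for the moment, N m; "gripper_width": finger opening in mm; "gripper_force": force on a finger pad.
Only numpy, scipy, OpenCV 4.12 (cv2) and the standard library are available. Lean on these libraries where they do the work, as an engineer would, in place of code of your own. Each camera call takes 0.05 s, during which the arm holds its last target. There are 200 camera calls.

TASK

Lift the loose plywood cover off the two pins on the tool chest and lay it flat on the middle of the kneeling block, letting go of it. Then take the long hand weeder that lies inside out through the hatch, which is shorter than the weeder: tilt it, handle end up, draw it out slantwise without forcing it against the chest, and finish still holding it in the gripper, keeping still, with all of it several centimetres above the chest's top board. Leave the other things on the table where they stand.

Things in the scene. Friction and masses are not known exactly. Their poses are not given: they have to be found in the camera images.
- chest: Wooden tool chest, fixed, 355 (x) x 220 (y) x 130 mm high, own x pointing away from the robot. Origin: on the table below the hatch's middle; the chest reaches from 235 mm behind it (robot's side) to 120 mm beyond it. Walls and floor 8 mm thick. Two upright steel pins 8 mm thick, 14 mm tall stand on its top at x = 0, y = +80 and -80 mm
- hatch (a point): Middle of the hatch, level with the top face (z = 130 mm) of the chest's fixed 8 mm top board: an open hole 160 mm (chest's x) x 120 mm (y), covered at the start. The inside is 114 mm deep below the board and empty but for the weeder and two crosswise rests 12 mm thick (x), 100 mm wide (y), up to 87 mm above the table, at x = -63 and +33 mm
- cover_grip (a point): Centre of the wooden bar grip on the loose cover: a plywood plate 190 x 190 x 6 mm, about 0.2 kg, whose two 13 mm holes sit over the pins at the start. Bar 70 (x) x 18 (y) x 36 mm tall, mid-plate; this point is 18 mm below the bar's top, 18 mm above the plate's upper face, 24 mm above its underside. z is the plate's normal
- kneeler: Hard dark kneeling block, 230 (x) x 260 (y) x 35 mm high, loose, about 1 kg, flat on the table left or right of the chest. Origin: centre of its underside
- weeder_grip (a point): Middle of the weeder's wooden handle (130 mm long, 26 x 26 mm), on its axis. The weeder is 250 mm long, about 0.17 kg, and lies level on the rests, handle under the hatch, axis 30 mm below the board's top; x runs from forked tip to handle end, roughly the chest's x. It balances about 30 mm from here towards the tip
- weeder_tip (a point): Forked tip of the weeder (fork 24 mm wide, flat), on its axis, 185 mm from the handle's middle; between it and the handle a straight 7 mm steel shank, together 120 mm, at the start hidden under the board on the robot's side
- weeder_end (a point): Outer end of the weeder's handle, on its axis, 65 mm from the handle's middle
- pot_stack: Stack of four nested grey plastic pots, 126 mm across and 188 mm high, on the other side of the chest from the kneeling block; bystander. Origin: centre of its underside
- ceramic_pot: White ceramic pot, 120 mm across, 110 mm high, bystander beyond the chest. Origin: centre of its underside
- garden_fork: Wooden-handled three-tined hand fork lying on the table beyond the chest, 290 mm long, 30 mm high, bystander. Origin: underside, near its middle; x points to the tines
- feed_bottle: White plastic bottle, 70 mm across, 190 mm high, bystander beyond the chest. Origin: centre of its underside

How it is judged (in metres and radians):
On the way:
1. the cover lies flat on the kneeling block, let go (horizontal distance between cover_grip and kneeler below 0.07 m and angle between cover_grip's own z axis and vertical below 0.12 rad and height (world z) of cover_grip below 0.068 m and contact force between cover and kneeler above 0.3 N and contact force between the fingers and cover below 0.1 N), for 0.2 s.
At the end, for the whole second after the job is handed in: Weeder gripped, still (<0.05 m/s), both ends over 150 mm above the table (20 mm above the chest top), touching no chest, cover or pots; cover flat (0.12 rad) on the kneeling block, centre within 70 mm of the block's centre, clear of the fingers (all of step 1 and height (world z) of each of weeder_tip, weeder_end above 0.15 m and contact force between the fingers and weeder above 1 N and contact force between weeder and chest below 0.1 N and contact force between weeder and cover below 0.1 N and contact force between weeder and pot_stack below 0.1 N and linear speed of weeder below 0.05 m/s); the arm keeps its last pose, push and grip.
It fails at once if a bystander (pots, fork or bottle) shifted more than 30 mm or tipped (distance of any of pot_stack, ceramic_pot, garden_fork, feed_bottle from where it was at the start of the episode above 0.03 m or angle between any of pot_stack, ceramic_pot, garden_fork, feed_bottle's own z axis and vertical above 0.4 rad).
It fails at once if the kneeling block pushed more than 40 mm (distance of kneeler from where it was at the start of the episode above 0.04 m).
It fails at once if the weeder forced against the chest with more than 30 N (contact force between weeder and chest above 30 N).
It also fails if it takes over 58 s, if anything falls off the work surface, if the arm or the gripper's body presses on something with over 40 N, if the wrist force passes 120 N, or if a joint passes its speed limit or range.

## Working session

There is one attempt and no reset: what is moved stays moved. The work goes in short steps, Python scripts to look and compute and a tool call to move; the robot and the scene stay as the last step left them, time stands still between calls to the robot, and variables do not carry over. Pictures are saved under pics/ and viewed, at most 10 in all, crops included, and the job is handed in when it is done.

Besides the shell and the picture viewer there is one more tool, called after "Call:" as a command line: name --argument value ..., lists and objects as JSON in quotes. send_rows: Moves the arm, as the interface text tells. Its arguments: {"type":"object","properties":{"targets":{"type":"array"},"grip_force":{"type":"number"}},"required":["targets"]}

```bash
mkdir -p pics
cat > h.py <<'E'
import numpy as np, cv2
from scipy.spatial.transform import Rotation as Ro
from workcell import env, optics
def toworld(cam,d,px):
    "px list of [c,r], uses depth d (median 5x5)"
    I=optics.camera_info(cam);K=np.array(I["camera_matrix"])
    out=[]
    for c,r in px:
        c0,r0=int(round(c)),int(round(r))
        w=d[max(r0-2,0):r0+3,max(c0-2,0):c0+3];w=w[w>0]
        z=np.median(w) if w.size else np.nan
        p=np.linalg.inv(K)@[c,r,1]*z
        out.append(cw(cam,I,p))
    return np.array(out)
def cw(cam,I,p):
    if cam!="wrist": return np.array(I["R"]).T@(p-np.array(I["t"]))
    s=ST; M=np.array(I["mount"]);q=M[:3,:3]@p+M[:3,3]
    return Ro.from_euler('xyz',s["ee_rot"],degrees=True).as_matrix()@q+np.array(s["ee_pos"])
def cloud(cam,d,mask):
    I=optics.camera_info(cam);K=np.array(I["camera_matrix"])
    r,c=np.nonzero(mask&(d>0)); z=d[r,c]
    p=(np.linalg.inv(K)@np.stack([c*z,r*z,z]))
    if cam!="wrist": return (np.array(I["R"]).T@(p-np.array(I["t"])[:,None])).T
    M=np.array(I["mount"]);q=M[:3,:3]@p+M[:3,3:]
    return (Ro.from_euler('xyz',ST["ee_rot"],degrees=True).as_matrix()@q).T+np.array(ST["ee_pos"])
ST=None
def grab(cam):
    global ST
    ST=env.state(); return optics.grab_frame(cam)
E
python3 - <<'E'
from h import *
np.set_printoptions(precision=1,suppress=True)
print(env.state(), env.grasp_offset)
ims=[]
for cam in ["top","side"]:
    p,d=grab(cam);ims.append(p)
    cv2.imwrite(f"pics/{cam}0.png",p[...,::-1])
    for n in ["chest","hatch","cover_grip","kneeler","pot_stack","ceramic_pot","garden_fork","feed_bottle"]:
        try:
            r=optics.place_of(cam,n)
            for x in r[:1]: print(cam,n,np.round(x["conf"],2),np.array(x["at"]),toworld(cam,d,[x["at"]])[0])
        except Exception as e: print(n,e)
    for n in ["cover_grip","kneeler","chest"]:
        r=optics.silhouettes(cam,n)
        if r:
            c=cloud(cam,d,r[0]["mask"]); print(cam,n,"sil",r[0]["conf"],np.percentile(c,[2,50,98],axis=0).tolist(),cv2.minAreaRect(c[:,:2].astype(np.float32)))
print(optics.camera_info("wrist"))
E
```

```text
{'time_s': 0.0, 'qpos': array([63.9, 18.4, 89.7, -0. , 72. , -1.1]), 'qvel': array([ 0. ,  0. , -0. ,  0.1,  0. , -0. ]), 'effort': array([ -0. , -41.2, -23.2,   0.1,   0. ,  -0. ]), 'ee_pos': array([242. , 521. , 190.4]), 'ee_rot': array([-179.9,   -0. ,  155.1]), 'force': array([ 0.3, -0.1, -0.5]), 'torque': array([ 0.1, -0.1,  0. ]), 'gripper_force': 0.0, 'gripper_width': 91.24779831632449} 18.8
top cover_grip 0.72 [338.2 258.6] [566.7 -62.3 172.6]
top kneeler 0.69 [168.8 295.9] [469.2 384.   36.3]
top pot_stack 0.65 [454.1 305.3] [ 458.1 -348.7  159. ]
top ceramic_pot 0.74 [422.8 202.4] [ 742.3 -306.1    7.5]
top garden_fork 0.55 [315.  177.9] [806.8  -2.3   6.5]
top feed_bottle 0.85 [202.7 204.9] [703.3 285.5 118.9]
top cover_grip sil 0.66 [[469.79742574079677, -157.29179915845293, 130.58735563046704], [564.6869071539742, -62.19137528468814, 136.35508906760484], [660.9137480228808, 31.920320139092535, 171.21274536027516]] ((566.8084106445312, -63.38951110839844), (194.55453491210938, 192.9243927001953), 11.62844467163086)
top kneeler sil 0.91 [[349.9764304589167, 265.32282349963
[... 1452 characters left out ...]
 ((517.8856201171875, -23.008621215820312), (391.95782470703125, 336.79779052734375), 12.134629249572754)
side chest sil 0.93 [[338.1345782961336, -217.48196552537692, 1.9884139493904036], [457.89172356099095, -157.76732255102925, 127.22921399807916], [695.9562454957454, 45.131857024614035, 135.7840005299462]] ((516.6236572265625, -18.003829956054688), (397.2117919921875, 344.32489013671875), 11.528278350830078)
{'camera_matrix': array([[358.8,   0. , 321.1],
       [  0. , 358.8, 238.9],
       [  0. ,   0. ,   1. ]]), 'mount': array([[   0. ,   -1. ,   -0.2,   70.3],
       [   1. ,   -0. ,    0. ,    0.5],
       [  -0. ,   -0.2,    1. , -193.6],
       [   0. ,    0. ,    0. ,    1. ]])}
```

View pics/top0.png

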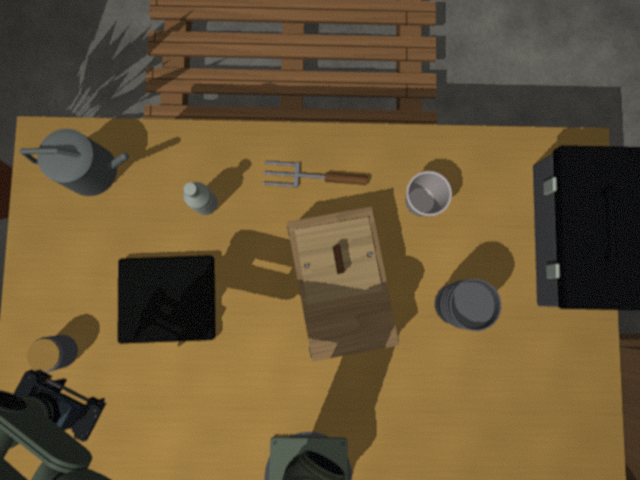

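View pics/side0.png

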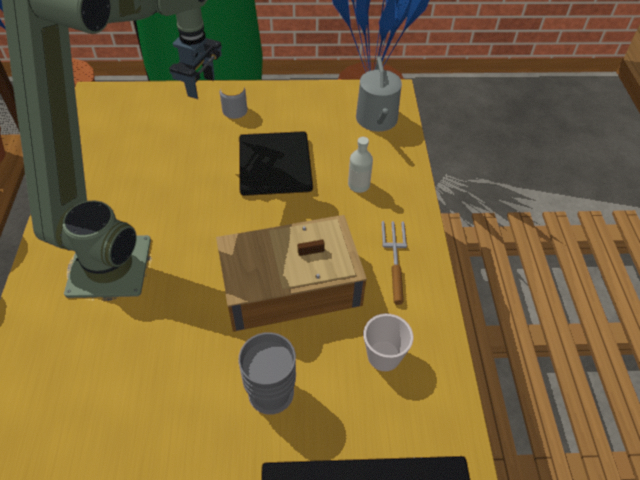

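The top view shows the chest turned about +11° with the bar near (340,257), and the kneeler centred near (167,299). The side view agrees, with the bar at (312,247) and the bystanders well clear of the path. I'll move to hover over the cover and look closer with the wrist camera.

Call:
send_rows --targets '[[[0,0,0.027,0.108,-0.195,0.017,-1],[0,0,0.027,0.108,-0.195,0.017,-1],[0,0,0.027,0.108,-0.195,0.017,-1],[0,0,0.027,0.108,-0.195,0.017,-1],[0,0,0.027,0.108,-0.195,0.017,-1],[0,0,0.027,0.108,-0.195,0.017,-1],[0,0,0.027,0.108,-0.195,0.017,-1],[0,0,0.027,0.108,-0.195,0.017,-1],[0,0,0.027,0.108,-0.195,0.017,-1],[0,0,0.027,0.108,-0.195,0.017,-1],[0,0,0.027,0.108,-0.195,0.017,-1],[0,0,0.027,0.108,-0.195,0.017,-1]]]'

```text
time_s: 2.4
ee_pos: [502.1, 51.8, 232.5]
ee_rot: [180.0, 0.0, -175.7]
force: [1.4, 0.2, -0.3]
gripper_width: 91.2
gripper_force: 0.0
```

Call:
send_rows --targets '[[[0,0,0.027,0.108,-0.195,0.017,-1],[0,0,0.027,0.108,-0.195,0.017,-1],[0,0,0.027,0.108,-0.195,0.017,-1],[0,0,0,0,0,0,-1],[0,0,0,0,0,0,-1]]]'

```text
time_s: 2.9
ee_pos: [566.2, -64.1, 241.8]
ee_rot: [179.9, -0.0, -168.6]
force: [-0.4, 1.0, 0.3]
gripper_width: 91.3
gripper_force: 0.0
```

Run:
```python
from h import *
import h
np.set_printoptions(precision=1,suppress=True)
p,d=grab("wrist");cv2.imwrite("pics/w1.png",p[...,::-1])
print(h.ST["ee_pos"],h.ST["ee_rot"],h.ST["qpos"],h.ST["force"])
r=optics.place_of("wrist","cover_grip");print(r[:1])
r=optics.silhouettes("wrist","cover_grip")
for x in r[:1]:
    c=cloud("wrist",d,x["mask"]);print(x["conf"],np.percentile(c,[2,50,98],axis=0))
    b=c[c[:,2]>165].astype(np.float32);print("bar",len(b),np.median(b[:,2]),cv2.minAreaRect(b[:,:2]))
    pl=c[(c[:,2]<142)&(c[:,2]>131)].astype(np.float32);print("plate",len(pl),cv2.minAreaRect(pl[:,:2]))
```

```text
[566.2 -64.1 241.8] [ 179.9   -0.  -168.6] [  -7.6   16.3   85.2    0.    78.5 -109.1] [-0.4  1.   0.3]
[{'at': [317.9, 237.6], 'conf': 0.76}]
0.65 [[ 470.1 -161.6  134.6]
 [ 541.7  -68.2  136.1]
 [ 631.2   20.4  172.1]]Traceback (most recent call last):
  File "<stdin>", line 10, in <module>
cv2.error: OpenCV(4.12.0) /io/opencv/modules/imgproc/src/convhull.cpp:143: error: (-215:Assertion failed) total >= 0 && (depth == CV_32F || depth == CV_32S) in function 'convexHull'
```

View pics/w1.png

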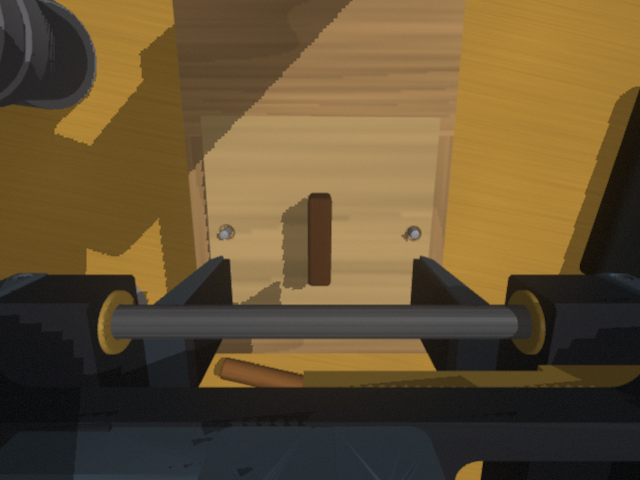

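The wrist view shows the bar at columns 308–331 and rows 193–286, lined up with the image. The pins are at (227,232) and (413,233).

Run:
```python
from h import *
import h
np.set_printoptions(precision=1,suppress=True)
p,d=grab("wrist")
m=optics.silhouettes("wrist","cover_grip")[0]["mask"]
c=cloud("wrist",d,m)
b=c[c[:,2]>167][:,:2].astype(np.float32);print("bar",len(b),cv2.minAreaRect(b.copy()))
print("pins",toworld("wrist",d,[[227,232],[413,233]]))
```

```text
bar 2064 ((552.7813720703125, -61.35893249511719), (77.33016967773438, 80.67970275878906), 49.96954345703125)
pins [[ 581.5 -139.3  141. ]
 [ 550.3   13.9  144. ]]
```

Call:
send_rows --targets '[[[0,0,0,0,0,-0.15,-1],[0,0,0,0,0,-0.15,-1],[0,0,0,0,0,-0.12,-1],[0,0,0,0,0,-0.08,-1],[0,0,0,0,0,0,-1],[0,0,0,0,0,0,1],[0,0,0,0,0,0,1],[0,0,0,0,0,0,1],[0,0,0,0,0,0,1],[0,0,0,0,0,0,1],[0,0,0,0,0,0,1],[0,0,0,0,0,0,1]]]' --grip_force 25

```text
time_s: 4.35
ee_pos: [566.2, -63.5, 142.3]
ee_rot: [180.0, 0.0, -168.5]
force: [-0.3, -0.1, -0.1]
gripper_width: 38.1
gripper_force: 0.0
```

Call:
send_rows --targets '[[[0,0,0,0,0,0,1],[0,0,0,0,0,0,1],[0,0,0,0,0,0,1],[0,0,0,0,0,0,1],[0,0,0,0,0,0,1]]]'

```text
time_s: 4.85
ee_pos: [566.2, -63.6, 142.2]
ee_rot: [-180.0, -0.0, -168.5]
force: [0.1, -0.8, -0.1]
gripper_width: 17.4
gripper_force: 25.0
```

Call:
send_rows --targets '[[[0,0,0,0,0,0.04,1],[0,0,0,0,0,0.04,1],[0,0,0,0,0,0.04,1],[0,0,0,0,0,0.06,1],[0,0,0,0,0,0.1,1],[0,0,0,0,0,0.12,1],[0,0,0,0,0,0.1,1],[0,0,0,0,0,0,1]]]'

```text
time_s: 5.65
ee_pos: [568.1, -63.7, 246.3]
ee_rot: [-179.9, 0.4, -168.5]
force: [-0.3, 0.1, -2.5]
gripper_width: 17.9
gripper_force: 25.0
```

Call:
send_rows --targets '[[[0,0,0,-0.02,0.09,0,1],[0,0,0,-0.043,0.19,0,1],[0,0,0,-0.043,0.19,0,1],[0,0,0,-0.043,0.19,0,1],[0,0,0,-0.043,0.19,0,1],[0,0,0,-0.043,0.19,0,1],[0,0,0,-0.043,0.19,0,1],[0,0,0,-0.043,0.19,0,1],[0,0,0,-0.043,0.19,0,1],[0,0,0,-0.043,0.19,0,1],[0,0,0,-0.043,0.19,0,1],[0,0,0,-0.043,0.19,0,1]]]'

```text
time_s: 6.85
ee_pos: [466.6, 373.7, 241.3]
ee_rot: [-180.0, -0.1, -168.5]
force: [0.4, -0.1, -1.3]
gripper_width: 17.7
gripper_force: 25.0
```

Call:
send_rows --targets '[[[0,0,0,-0.02,0.09,-0.05,1],[0,0,0,0,0,-0.1,1],[0,0,0,0,0,-0.1,1],[0,0,0,0,0,0,1],[0,0,0,0,0,0,1]]]'

```text
time_s: 7.35
ee_pos: [463.5, 389.9, 191.7]
ee_rot: [-179.9, -0.1, -168.5]
force: [0.3, 0.1, -2.3]
gripper_width: 17.6
gripper_force: 25.0
```

Run:
```python
from h import *
import h
np.set_printoptions(precision=1,suppress=True)
p,d=grab("top");cv2.imwrite("pics/t2.png",p[120:400,60:460,::-1])
print(h.ST["ee_pos"],h.ST["ee_rot"],h.ST["qpos"],h.ST["force"],h.ST["gripper_width"])
m=optics.silhouettes("top","cover_grip")
for x in m[:1]:
    c=cloud("top",d,x["mask"]);print(x["conf"],np.percentile(c,[2,50,98],axis=0))
m=optics.silhouettes("top","kneeler")
for x in m[:1]:
    c=cloud("top",d,x["mask"]);print(x["conf"],np.percentile(c,[1,50,99],axis=0))
p,d=grab("wrist")
for x in optics.silhouettes("wrist","kneeler")[:1]:
    c=cloud("wrist",d,x["mask"]);print(x["conf"],np.percentile(c,[1,50,99],axis=0))
for n in["hatch","weeder_grip","weeder_tip","weeder_end"]:
    r=optics.place_of("top",n);print(n,r[:1])
```

```text
[463.5 389.9 191.7] [-179.9   -0.1 -168.5] [ 39.   21.1  85.3  -0.   73.6 -62.5] [ 0.3  0.1 -2.3] 17.595727765460087
0.67 [[372.4 290.8 181.4]
 [483.4 349.  186.6]
 [562.5 472.7 191.6]]
0.93 [[349.9 261.4  14. ]
 [465.1 301.7  35.3]
 [578.  506.5 184.4]]
0.91 [[348.6 262.    0.1]
 [359.8 303.4  33.6]
 [544.5 384.5 186.4]]
hatch []
weeder_grip [{'at': [339.6, 264.5], 'conf': 0.57}]
weeder_tip []
weeder_end [{'at': [334.4, 242.2], 'conf': 0.95}]
```

View pics/t2.png

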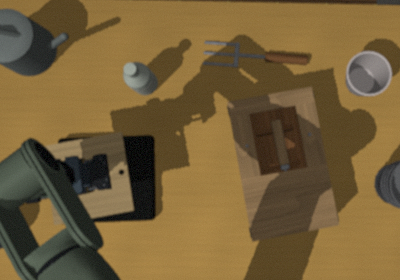

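The crop shows the open hatch with the weeder handle inside. The held cover is over the kneeler, which measures about (461,390), so I'll lower it.

Call:
send_rows --targets '[[[0,0,0,-0.01,0,-0.2,1],[0,0,0,0,0,-0.2,1],[0,0,0,0,0,-0.15,1],[0,0,0,0,0,-0.08,1],[0,0,0,0,0,-0.05,1],[0,0,0,0,0,-0.02,1],[0,0,0,0,0,-0.01,1],[0,0,0,0,0,-0.005,1],[0,0,0,0,0,0,1],[0,0,0,0,0,0,1]]]'

```text
time_s: 8.8
ee_pos: [462.0, 390.8, 50.0]
ee_rot: [180.0, 0.1, -168.5]
force: [-0.5, -0.9, -2.7]
gripper_width: 17.6
gripper_force: 25.0
```

Call:
send_rows --targets '[[[0,0,0,0,0,-0.01,1],[0,0,0,0,0,-0.005,1],[0,0,0,0,0,0,1]]]'

```text
time_s: 9.1
ee_pos: [461.9, 390.7, 47.2]
ee_rot: [180.0, 0.1, -168.5]
force: [-1.2, -0.6, 4.1]
gripper_width: 17.8
gripper_force: 25.0
```

Call:
send_rows --targets '[[[0,0,0,0,0,0,-0.6],[0,0,0,0,0,0,-0.6],[0,0,0,0,0,0,-0.6],[0,0,0,0,0,0,-0.6],[0,0,0,0,0,0,-0.6],[0,0,0,0,0,0.1,-0.6],[0,0,0,0,0,0.15,-0.6],[0,0,0,0,0,0.2,-0.6],[0,0,0,0,0,0.2,-0.6],[0,0,0,0,0,0.2,-0.2],[0,0,0,0,0,0.2,-0.2]]]'

```text
time_s: 10.2
ee_pos: [461.4, 390.3, 257.9]
ee_rot: [180.0, 0.0, -168.5]
force: [0.2, 0.0, 0.4]
gripper_width: 59.7
gripper_force: 0.0
```

Run:
```python
from h import *
import h
np.set_printoptions(precision=1,suppress=True)
print(env.state()["ee_pos"],env.state()["gripper_width"])
p,d=grab("top")
for x in optics.silhouettes("top","cover_grip")[:1]:
    c=cloud("top",d,x["mask"]);print(x["conf"],np.percentile(c,[2,50,98],axis=0))
for n in ["weeder_grip","weeder_end"]:
    r=optics.place_of("top",n)[:1]
    if r: print(n,r[0]["at"],r[0]["conf"],toworld("top",d,[r[0]["at"]]))
r=optics.silhouettes("top","weeder_grip")
for x in r[:2]:
    c=cloud("top",d,x["mask"]);print(x["conf"],len(c),np.percentile(c,[2,50,98],axis=0),cv2.minAreaRect(c[:,:2].astype(np.float32)))
```

```text
[461.4 390.3 257.9] 59.675813153874635
0.73 [[367.4 294.5  36.2]
 [449.  369.   42.3]
 [557.9 474.4  75.8]]
weeder_grip [339.9, 264.8] 0.93 [[555.7 -69.8 112.9]]
weeder_end [335.5, 241.4] 0.59 [[615.8 -57.9 111.7]]
0.61 509 [[496.7 -91.   97.7]
 [557.9 -70.1 112.5]
 [617.3 -49.1 118.4]] ((561.4000244140625, -70.02285766601562), (142.30186462402344, 33.211341857910156), 8.035271644592285)
```

Call:
send_rows --targets '[[[0,0,0,0.039,-0.192,0,-0.2],[0,0,0,0.039,-0.192,0,-0.2],[0,0,0,0.039,-0.192,0,-0.2],[0,0,0,0.039,-0.192,0,-0.2],[0,0,0,0.039,-0.192,0,-0.2],[0,0,0,0.039,-0.192,0,-0.2],[0,0,0,0.039,-0.192,0,-0.2],[0,0,0,0.039,-0.192,0,-0.2],[0,0,0,0.039,-0.192,0,-0.2],[0,0,0,0.039,-0.192,0,-0.2],[0,0,0,0.039,-0.192,0,-0.2],[0,0,0,0.039,-0.192,0,-0.2]]]'

```text
time_s: 11.65
ee_pos: [554.2, -71.8, 254.0]
ee_rot: [179.9, -0.2, -168.5]
force: [0.1, -1.1, 0.2]
gripper_width: 54.8
gripper_force: 0.0
```

Call:
send_rows --targets '[[[0,0,0,0,0,0,-0.2],[0,0,0,0,0,0,-0.2],[0,0,0,0,0,0,-0.2]]]'

```text
time_s: 11.95
ee_pos: [554.5, -69.3, 255.1]
ee_rot: [179.9, -0.1, -168.4]
force: [0.5, 0.3, -0.6]
gripper_width: 54.8
gripper_force: 0.0
```

Run:
```python
from h import *
import h
np.set_printoptions(precision=1,suppress=True)
p,d=grab("wrist");cv2.imwrite("pics/w3.png",p[...,::-1]);np.save("w3d.npy",d)
print(h.ST["ee_pos"],h.ST["ee_rot"],h.ST["qpos"],h.ST["gripper_width"])
for n in ["weeder_grip","weeder_end","weeder_tip","hatch"]:
    for r in optics.place_of("wrist",n)[:1]: print(n,r["at"],r["conf"],toworld("wrist",d,[r["at"]]))
for x in optics.silhouettes("wrist","weeder_grip")[:1]:
    c=cloud("wrist",d,x["mask"]);print(x["conf"],len(c),np.percentile(c,[2,50,98],axis=0))
    c=c[(c[:,2]>104)&(c[:,2]<122)];print(len(c),cv2.minAreaRect(c[:,:2].astype(np.float32)))
```

```text
[554.5 -69.3 255.1] [ 179.9   -0.1 -168.4] [  -8.3   15.    85.1    0.    80.  -109.9] 54.79856019549994
weeder_grip [313.7, 223.5] 0.84 [[557.  -75.  112.8]]
weeder_end [317.6, 281.3] 0.77 [[614.  -59.7 112.6]]
hatch [321.1, 242.2] 0.65 [[573.6 -64.4 113.1]]
0.73 3465 [[496.1 -91.8 107.4]
 [554.2 -72.4 112.6]
 [617.3 -51.3 114.4]]
3408 ((557.6129150390625, -71.99665069580078), (129.6880645751953, 25.9307861328125), 11.978289604187012)
```

View pics/w3.png

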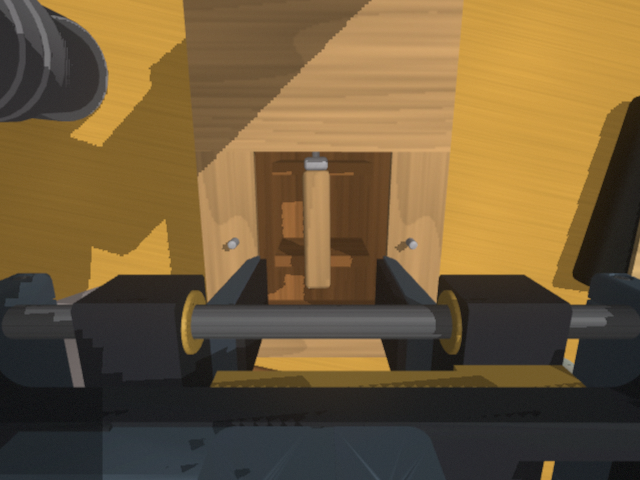

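The silhouette fit gives the handle centre at (557.6, −72), yaw 12°. In the picture the handle runs from about (317,165) to (317,285) inside the hatch (255–390 × 152–300). I'll descend onto the handle, then grip it.

Call:
send_rows --targets '[[[0,0,0.006,0.015,-0.013,-0.1,-0.2],[0,0,0,0,0,-0.2,-0.2],[0,0,0,0,0,-0.2,-0.2],[0,0,0,0,0,-0.15,-0.2],[0,0,0,0,0,-0.1,-0.2],[0,0,0,0,0,-0.07,-0.2],[0,0,0,0,0,-0.04,-0.2],[0,0,0,0,0,0,-0.2],[0,0,0,0,0,0,-0.2]]]'

```text
time_s: 13.15
ee_pos: [558.8, -72.8, 85.0]
ee_rot: [-180.0, 0.1, -167.9]
force: [0.6, -0.1, 0.4]
gripper_width: 54.4
gripper_force: 0.0
```

Call:
send_rows --targets '[[[0,0,0,0,0,0,1],[0,0,0,0,0,0,1],[0,0,0,0,0,0,1],[0,0,0,0,0,0,1],[0,0,0,0,0,0,1],[0,0,0,0,0,0,1],[0,0,0,0,0,0,1],[0,0,0,0,0,0,1]]]' --grip_force 45

```text
time_s: 13.95
ee_pos: [558.3, -72.9, 84.6]
ee_rot: [-180.0, 0.0, -167.9]
force: [-1.0, 0.2, 4.2]
gripper_width: 25.3
gripper_force: 45.0
```

Call:
send_rows --targets '[[[0,0,0,0,0,0.03,1],[0.0116,-0.0543,0,0.0275,0.006,0.033,1],[0.0116,-0.0543,0,0.0275,0.006,0.033,1],[0.0116,-0.0543,0,0.0275,0.006,0.033,1],[0,0,0,0,0,0,1],[0,0,0,0,0,0,1]]]'

```text
time_s: 14.55
ee_pos: [574.3, -69.4, 110.0]
ee_rot: [180.0, 14.9, -167.9]
force: [0.4, 0.5, -1.7]
gripper_width: 25.1
gripper_force: 45.0
```

Call:
send_rows --targets '[[[0.0116,-0.0543,0,0.017,0.0036,0.053,1],[0.0116,-0.0543,0,0.017,0.0036,0.053,1],[0.0116,-0.0543,0,0.017,0.0036,0.053,1],[0.0116,-0.0543,0,0.017,0.0036,0.05,1],[0,0,0,0,0,0,1],[0,0,0,0,0,0,1]]]'

```text
time_s: 15.15
ee_pos: [590.8, -61.5, 157.1]
ee_rot: [-179.6, 34.2, -168.0]
force: [-0.4, 0.0, -1.4]
gripper_width: 25.5
gripper_force: 45.0
```

Run:
```python
from h import *
import h
np.set_printoptions(precision=1,suppress=True)
p,d=grab("side");cv2.imwrite("pics/s4.png",cv2.resize(p[130:350,180:440,::-1],None,fx=3,fy=2.7))
print(h.ST["ee_pos"],h.ST["ee_rot"],h.ST["qpos"],h.ST["force"],h.ST["torque"])
```

```text
[590.8 -61.5 157.1] [-179.6   34.2 -168. ] [ -16.     8.6  118.5   35.7   26.2 -146.5] [-0.4  0.  -1.4] [-0.1  0.5  0. ]
```

View pics/s4.png

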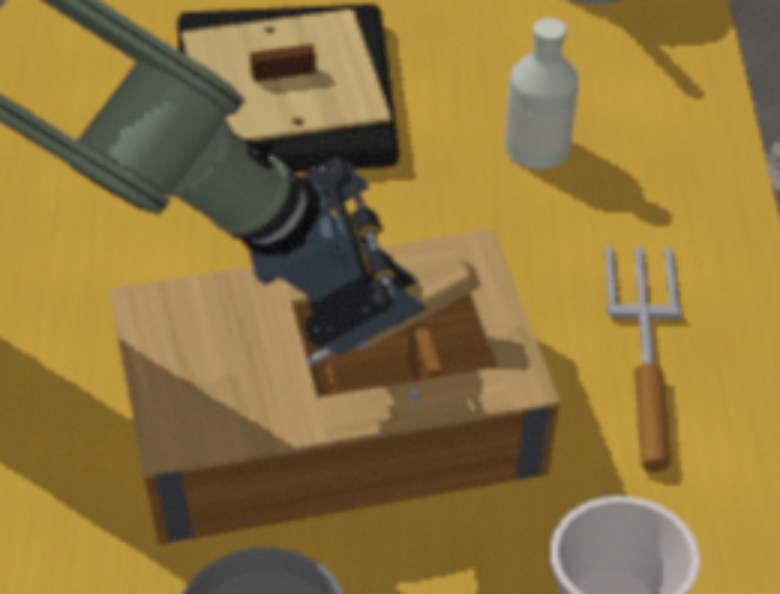

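The side crop shows the handle tilted up out of the hatch, with the shank at (315,355) still clear below the board's rear edge. Joint 6 is nearly at its limit, so I'll add a small clockwise yaw while drawing out.

Call:
send_rows --targets '[[[0,0,-0.03,0.061,0.01,0.043,1],[0,0,-0.03,0.061,0.01,0.043,1],[0,0,0,0,0,0,1]]]'

```text
time_s: 15.5
ee_pos: [617.5, -57.1, 175.9]
ee_rot: [-179.5, 34.4, -173.3]
force: [0.8, -0.2, -0.8]
gripper_width: 25.2
gripper_force: 45.0
```

Run:
```python
from h import *
np.set_printoptions(precision=1,suppress=True)
s=env.state();print(s["ee_pos"],s["ee_rot"],s["qpos"],s["force"],s["torque"])
```

```text
[617.5 -57.1 175.9] [-179.5   34.4 -173.3] [ -12.1    8.8  115.1   24.2   25.  -127.8] [ 0.8 -0.2 -0.8] [-0.   0.5  0. ]
```

Call:
send_rows --targets '[[[0,0,-0.01,0.094,0.011,0.065,1],[0,0,-0.01,0.094,0.011,0.065,1],[0,0,-0.01,0.094,0.011,0.065,1],[0,0,0,0.094,0.009,0.065,1],[0,0,0,0.094,0.009,0.065,1],[0,0,0,0.094,0.009,0.065,1],[0,0,0,0,0,0,1]]]'

```text
time_s: 16.2
ee_pos: [730.3, -45.7, 253.9]
ee_rot: [-179.5, 34.4, -176.1]
force: [-0.3, -0.6, -1.6]
gripper_width: 25.4
gripper_force: 45.0
```

Call:
send_rows --targets '[[[0,0,0,0,0,0.1,1],[0,0,0,0,0,0.12,1],[0,0,0,0,0,0.1,1],[0,0,0,0,0,0.05,1],[0,0,0,0,0,0,1],[0,0,0,0,0,0,1],[0,0,0,0,0,0,1],[0,0,0,0,0,0,1],[0,0,0,0,0,0,1]]]'

```text
time_s: 17.1
ee_pos: [727.3, -45.6, 325.5]
ee_rot: [-179.7, 34.2, -176.3]
force: [-0.3, 0.3, -1.6]
gripper_width: 25.4
gripper_force: 45.0
```

Run:
```python
from h import *
import h
np.set_printoptions(precision=1,suppress=True)
p,d=grab("side");cv2.imwrite("pics/s5.png",cv2.resize(p[100:350,180:460,::-1],None,fx=2.3,fy=2.3))
print(h.ST["ee_pos"],h.ST["ee_rot"],h.ST["qpos"],h.ST["qvel"],h.ST["force"])
for n in ["weeder_tip","weeder_end"]:
    for r in optics.place_of("side",n)[:1]: print(n,r["at"],r["conf"],toworld("side",d,[r["at"]]))
for x in optics.silhouettes("side","weeder_grip")[:1]:
    c=cloud("side",d,x["mask"]);print(x["conf"],np.percentile(c,[1,50,99],axis=0))
grab("top")
for x in optics.place_of("top","cover_grip")[:1]: print(x)
```

```text
[727.3 -45.6 325.5] [-179.7   34.2 -176.3] [  -7.4   12.    88.     8.1   46.6 -104.8] [ 0.  -0.1 -0.4  0.   0.   0. ] [-0.3  0.3 -1.6]
weeder_tip [308.8, 224.8] 0.74 [[565.6  31.  131.4]]
weeder_end [401.5, 180.1] 0.55 [[871.4 321.4  -0.1]]
0.79 [[573.8 -65.5 127.9]
 [729.7 -54.5 352.6]
 [774.4  45.3 385. ]]
{'at': [165.6, 298.2], 'conf': 0.68}
```

View pics/s5.png

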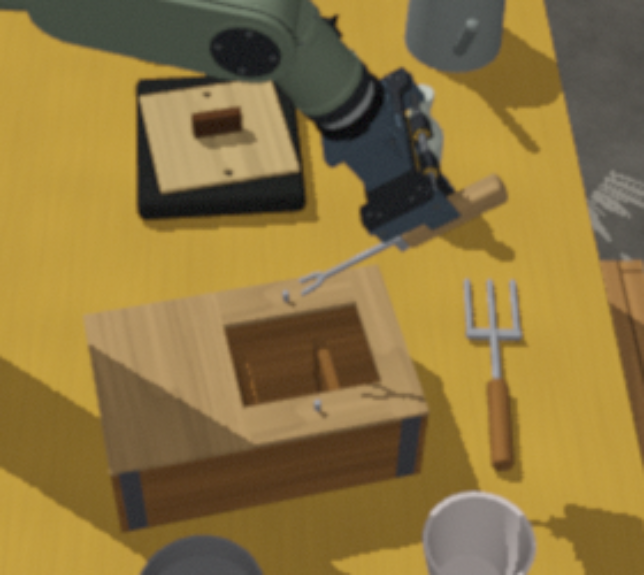

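The weeder hangs free above the chest, with its tip at (305,285) in the crop. The cover lies flat on the kneeler.

```bash
python3 -c "
from workcell import env
print(env.job_done())"
```

```text
the job is handed in; nothing more can be done
None
```

The job is handed in, but no verdict came back. The last images showed the cover flat and released on the kneeling block, and the weeder held still with its tip about 230 mm above the table (100 mm above the chest top).

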